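# Trip test and reset of a portable power unit at a swab station

### The arm

A 6-joint arm with a two-finger parallel gripper is mounted at the origin on the work surface. World frame = base frame: x ahead of the robot, y to its left, z up, the work surface at z = 0. Lengths are in m, angles in rad, forces in N, time in s.
With the tool pointing down it reaches from about 0.275 to 0.825 m from the base axis. Payload 4.9 kg.
Tool frame: the origin (TCP) lies at the very end of the fingers, on their centre line; the grasp point (between the pads) lies 19 mm behind it; z points along the fingers, y is the direction in which the jaws open and shut (so a half turn about z gives the same grasp; the last joint's range is limited). The gripper opens to 85 mm and grips with 20 to 120 N. Pads are 22 mm wide; open, the fingers measure 114 mm over their backs; the gripper's body (76 mm by 85 mm) begins 54 mm behind the grasp point. The pads swing forward as they close: fully open they stand 13 mm farther back than shut.
Start: joints at [-1.27, 0.326, -0.193, 1.052, 0, 1.437], TCP at [0.232, -0.499, 0.231] pointing down, gripper open.
Joint ranges: [-2.65, 2.65], [-0.97, 1.79], [-1.3, 1.35], [-1.93, 2.1], [-1.47, 1.37], [-3.14, 3.14]. Speed limits (rad/s): [2.57, 2.57, 3.14, 3.14, 3.14, 3.14].

### API

Orientations are given as a 3x3 rotation matrix whose columns are the frame's x, y, z axes.
In Python, from bench import arm, camera gives the robot as it stands.
- The arm moves only by the tool apply_moves, never from a script. Its argument "series" is one flat list of numbers, 4 for each row, row after row: the shift along the tool's x, y, z in mm, then the turn about the tool's z in units of 5 degrees (1.0 is 5 degrees). A call has 1 to 10 rows; each row is the pose to reach, as a shift and turn from the pose commanded when the call began, along the tool's axes at that moment; what a row does not reach only later rows make up. A row lasts 1/12 s, in which the tool goes at most 41.7 mm and 7.16 degrees, less where a joint would pass 70% of its speed; a pose out of reach is approached as far as the arm can. A call with a gripper value outside its range is refused whole. "grip" is the gripper command: -1 is shut, 1 is fully open, values between are in proportion, set as the call begins (left out, the last holds). The fingers move at their own pace and stop on an object; "grip_force" is the grip in N (left out, the last holds). Time passes only in rows, so rows that repeat a pose let the fingers close. It gives the time, the measured TCP pose, the force and the opening at its end, in the units of the state.
- arm.state(): the state, without advancing time (a new reading comes with each control period).
- camera(name): name is "scene" or "top" or "wrist"; returns a dict with "color" (384x512x3 uint8, red, green, blue), "camera_matrix" (3x3 intrinsics, pixels), "rvec" (rotation vector, rad) and "tvec" (3), from world to camera coordinates, as OpenCV has them; the wrist camera has in their place "tool_from_camera" (4x4, takes a point from camera to tool coordinates, whose origin is the TCP and whose axes are the flange's). Camera axes: x right, y down, z forward; pixel columns grow to the right and rows downward; lengths in m; the calibration is good to about 2 mm. A picture is of the moment at which its call begins: read the wrist's pose just before it. There is no depth.
- arm.sign_off(): hands the job in, once; it reports no verdict.
The state is a dict: "t": time; "q": joint angles; "dq": joint speeds; "effort": joint torques, N m; "ee_pos": TCP position; "ee_rot": TCP orientation; "force": force on the tool from outside, world axes, zero at the start; "moment": the same for the moment, N m; "gripper_width": finger opening in m.
Only numpy, scipy, OpenCV 4.12 (cv2) and the standard library are available. Lean on these libraries where they do the work, as an engineer would, in place of code of your own. Each camera call takes 0.05 s, during which the arm holds its last target.

### The job

Do the daily trip test on the portable power unit: press the yellow test button in until the big black lever trips and drops half-way by itself, then push the lever right down to re-arm it and lift it all the way up so that it latches and stays up when you let go. Work gently (a firm finger's push, no ramming), and leave the small blue toggles and everything else on the table as they are.

Things in the scene. Friction and masses are not known exactly. Their poses are not given: they have to be found in the camera images.
- unit: Fixed portable power unit, dark blue-grey box 300 mm deep (x), 344 mm wide (y). Origin: middle of its underside; x points to its back, y to its left, z up. Its top is a grey control panel rising to the back at 20 degrees (87 mm high in front, 197 mm behind). Steel carrying handles stand 35 mm out of its side walls.
- panel_mid (a point): Centre of the grey panel's surface, 142 mm above the unit's origin. Axes as the unit's. Up the panel = cos20 x + sin20 z; outward normal = -sin20 x + cos20 z. Left half: breaker with the big lever, below it (towards the robot) the block with the test button. Right half: three outgoing breakers; pilot lamps 15 mm high.
- breaker_face (a point): Centre of the face of the cream breaker (105 mm wide, 165 mm long up the panel), 28 mm above the panel. The lever comes out of a slot here, inside a raised rim 100 x 60 mm, 6 mm high. Below it the dark-grey earth-leakage block, 105 x 70 mm, face 20 mm above the panel.
- test_top (a point): Centre of the top of the yellow test button: round, 20 mm across, axis along the panel's normal, standing 12 mm out of the earth-leakage block; moves with the button.
- test_button (a joint): Travel of the test button into the panel, m: 0 released, 0.0072 fully in. Springs back. It runs freely for 0.5 mm, then needs about 9 to 10.5 N, and trips the breaker at about 5 mm.
- lever_hinge (a point): Point on the axis of the big lever (the axis runs along the unit's y), half-way across the lever, 15 mm under the breaker's face.
- lever_tip (a point): Middle of the free end of the big black lever: bar 28 mm wide, 14 mm thick, with a white band; its end is 61 mm from the hinge axis and 38 to 46 mm out of the breaker's face. Moves with the lever. Tripped, it must be pushed with 2 to 3 N to the lower stop, where it stays: this re-arms the latch. Lifted from half-way without that, it falls back.
- lever (a joint): Big lever, rad, grows as it drops towards the robot. 0.03: up (on), latched, leaning 0.4 up the panel from its normal; upper stop -0.08. 0.38 to 0.5: tripped, half-way, square to the panel. 0.87: right down, lower stop, leaning 0.435 down. Lifting takes 1 N at the tip to 5 N near the face (stiffest half-way); it latches just short of the upper stop. Latched, no hand can push it down.
- outgoing1 (a joint): Small blue toggle (28 mm wide) of white outgoing breaker 1 (1 = nearest the lever), on the panel's right half: 0 up (on), 0.8 down (off), rad. Stays where it is put; not to be touched.
- outgoing2 (a joint): Small blue toggle (28 mm wide) of white outgoing breaker 2 (1 = nearest the lever), on the panel's right half: 0 up (on), 0.8 down (off), rad. Stays where it is put; not to be touched.
- outgoing3 (a joint): Small blue toggle (28 mm wide) of white outgoing breaker 3 (1 = nearest the lever), on the panel's right half: 0 up (on), 0.8 down (off), rad. Stays where it is put; not to be touched.
- wipes_mid (a point): Bystander, loose: white wipes canister, 96 mm across, 152 mm tall, standing. Point at its centre, half-way up.
- gel_mid (a point): Bystander, loose: pale-blue pump bottle of hand gel, 50 x 70 mm, 168 mm tall, standing 80 to 110 mm outside the unit's right wall. Point at its centre, half-way up.
- swab_box_mid (a point): Bystander, loose: white and blue carton of swabs, 170 x 70 x 60 mm, lying 80 to 120 mm outside the unit's left wall (distance to its middle). Point at its centre, half-way up.
- sharps_mid (a point): Bystander, loose: red sharps container, 122 mm across, 173 mm tall, standing. Point at its centre, half-way up.
- water_mid (a point): Bystander, loose: clear water bottle, 62 mm across, 200 mm tall, standing. Point at its centre, half-way up.
- gauze_mid (a point): Bystander, loose: white and orange pack of gauze, 110 x 160 x 85 mm. Point at its centre, half-way up.

How it is judged:
On the way, in this order (a step that is already met when the one before it is completed fails the run):
1. the test button is pressed in (over 4 mm) while the lever is still up (value of joint test_button above 0.004 m and value of joint lever below 0.2 rad).
2. the lever has dropped to half-way (0.3 to 0.6 rad) and the button is let go (value of joint lever between 0.3 and 0.6 rad and value of joint test_button below 0.002 m), for 0.1 s.
3. the lever is pushed right down (over 0.8 rad) (value of joint lever above 0.8 rad), for 0.1 s.
At the end, for the whole second after the job is handed in: The big lever stays latched up by itself (its joint between -0.05 and 0.08 rad), the test button is out again (under 2 mm), and the three small blue toggles are still up (under 0.25 rad) (value of joint lever between -0.05 and 0.08 rad and value of joint test_button below 0.002 m and value of joint each of outgoing1, outgoing2, outgoing3 below 0.25 rad); the robot touches nothing.
It fails at once if the unit is rammed: over 40 N between the robot and the unit (contact force between any of the arm, the fingers and unit above 40 N).
It fails at once if a small blue toggle is moved more than 0.25 rad (value of joint any of outgoing1, outgoing2, outgoing3 above 0.25 rad).
It fails at once if a bystander is moved more than 30 mm (distance of any of wipes_mid, gel_mid, swab_box_mid, sharps_mid, water_mid, gauze_mid from where it was at the start of the episode above 0.03 m).
It also fails if it takes over 48 s, if anything falls off the work surface, if the arm or the gripper's body presses on something with over 40 N, if the wrist force passes 120 N, or if a joint passes its speed limit or range.

## Working session

There is one attempt and no reset: what is moved stays moved. The work goes in short steps, Python scripts to look and compute and a tool call to move; the robot and the scene stay as the last step left them, time stands still between calls to the robot, and variables do not carry over. Pictures are saved under pics/ and viewed, and the job is handed in when it is done.

Besides the shell and the picture viewer there is one more tool, called after "Emit:" as name(argument=value, ...) on one line, values as JSON. apply_moves: Moves the arm, as the interface text tells. Its arguments: {"type":"object","properties":{"series":{"type":"array","items":{"type":"number"}},"grip":{"type":"number"},"grip_force":{"type":"number"}},"required":["series"]}

```bash
mkdir -p pics; ls
python3 - <<'E'
from bench import arm,camera
import cv2
s=arm.state();print({k:s[k] for k in('t','q','ee_pos','ee_rot','force','gripper_width')})
for n in('scene','top','wrist'):
    c=camera(n);cv2.imwrite(f'pics/{n}0.png',c['color'][:,:,::-1])
    print(n,c['camera_matrix'],c.get('rvec'),c.get('tvec'),c.get('tool_from_camera'))
E
```

```text
pics
{'t': 0.0, 'q': array([-1.27021351e+00,  3.26922994e-01, -1.93628434e-01,  1.05204003e+00,
        2.44237405e-06,  1.43657846e+00]), 'ee_pos': array([ 0.23149279, -0.49822474,  0.23049634]), 'ee_rot': array([[ 9.06954082e-01,  4.21229169e-01, -5.29164238e-04],
       [ 4.21229432e-01, -9.06952492e-01,  1.71536847e-03],
       [ 2.42636411e-04, -1.77865999e-03, -9.99998389e-01]]), 'force': array([-0.33305777,  0.41219228, -0.20010688]), 'gripper_width': 0.08563667316449938}
scene [[354.50255529   0.         255.99779131]
 [  0.         354.50255529 193.99859852]
 [  0.           0.           1.        ]] [ 1.99344781  1.66845232 -0.56384271] [-0.10012831 -0.30920149  1.5354651 ] None
top [[383.20175741   0.         260.88340373]
 [  0.         383.20175741 193.25762686]
 [  0.           0.           1.        ]] [ 2.15439306 -2.12328151  0.13408034] [0.00776881 0.50845336 1.59159693] None
wrist [[337.88588426   0.         249.08266726]
 [  0.         337.88588426 198.36960594]
 [  0.           0.           1.        ]] None None [[-8.58217946e-04 -9.58176916e-01 -2.86175227e-01  7.46444287e-02]
 [ 9.99999575e-01 -9.18391503e-04  7.60511535e-05 -1.05920927e-03]
 [-3.35691356e-04 -2.86175040e-01  9.58177298e-01 -1.43288009e-01]
 [ 0.00000000e+00  0.00000000e+00  0.00000000e+00  1.00000000e+00]]
```

View pics/scene0.png

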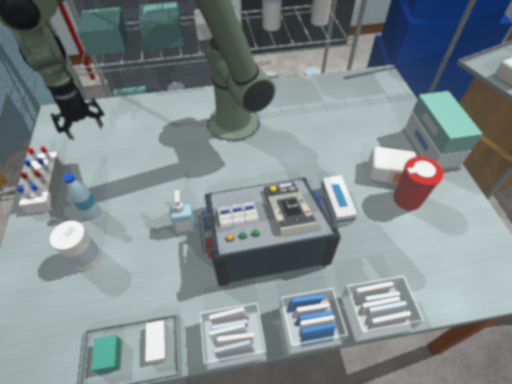

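View pics/top0.png

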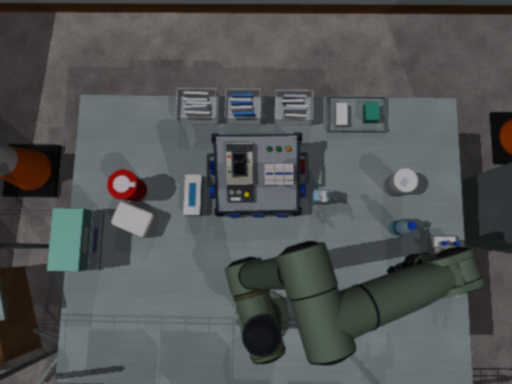

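View pics/wrist0.png

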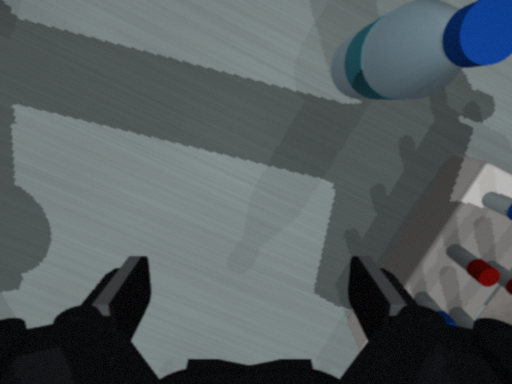

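The unit stands in the middle of the table with the lever and yellow button on its left half. In the top view the unit is at about (258,175), the button near (247,194) and the lever near (239,165). I'll zoom in next.

```bash
cat > h.py <<'E'
import numpy as np,cv2
from bench import arm,camera
def snap(n,f=None):
    s=arm.state();c=camera(n)
    K=np.array(c['camera_matrix'])
    if n=='wrist':
        T=np.eye(4);T[:3,:3]=s['ee_rot'];T[:3,3]=s['ee_pos'];M=T@np.array(c['tool_from_camera'])
        R,o=M[:3,:3],M[:3,3]
    else:
        Rc=cv2.Rodrigues(np.array(c['rvec'],float))[0];R=Rc.T;o=-R@np.array(c['tvec']).ravel()
    if f:cv2.imwrite('pics/'+f,c['color'][:,:,::-1]);np.savez('pics/'+f[:-4],K=K,R=R,o=o,im=c['color'])
    return dict(K=K,R=R,o=o,im=c['color'])
def load(f):return dict(np.load('pics/'+f+'.npz'))
def ray(c,u,v):
    d=c['R']@np.linalg.inv(c['K'])@np.array([u,v,1.]);return c['o'],d/np.linalg.norm(d)
def onz(c,u,v,z):
    o,d=ray(c,u,v);return o+d*(z-o[2])/d[2]
def tri(*obs):
    A=0;b=0
    rs=[ray(*x) for x in obs]
    for o,d in rs:
        P=np.eye(3)-np.outer(d,d);A=A+P;b=b+P@o
    p=np.linalg.solve(A,b);return p,[round(1e3*np.linalg.norm((np.eye(3)-np.outer(d,d))@(p-o)),1) for o,d in rs]
def proj(c,p):
    q=c['K']@(c['R'].T@(np.asarray(p)-c['o']));return q[:2]/q[2]
E
python3 - <<'E'
from h import *
t=snap('top','top1.png');s=snap('scene','scene1.png')
cv2.imwrite('pics/topc.png',cv2.resize(t['im'][120:230,195:325,::-1],None,fx=6,fy=5.4,interpolation=2)[:594,:780])
cv2.imwrite('pics/scenec.png',cv2.resize(s['im'][165:295,190:350,::-1],None,fx=5,fy=4.6,interpolation=2))
for z in (0,.142):print(onz(t,258,175,z))
print(onz(t,275,300,0), arm.state()['t'])
E
```

```text
[0.59408108 0.02974889 0.        ]
[0.56670445 0.02584437 0.142     ]
[ 0.06415021 -0.0501681   0.        ] 0.25
```

View pics/topc.png

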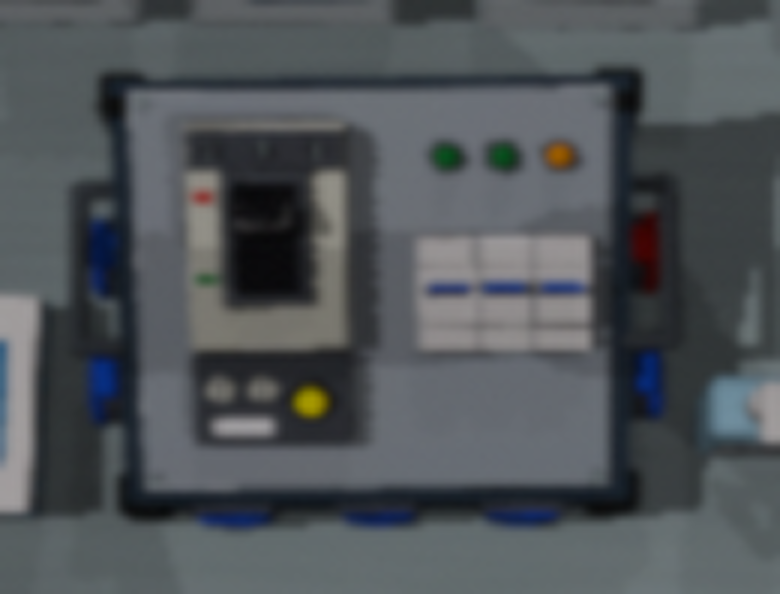

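View pics/scenec.png

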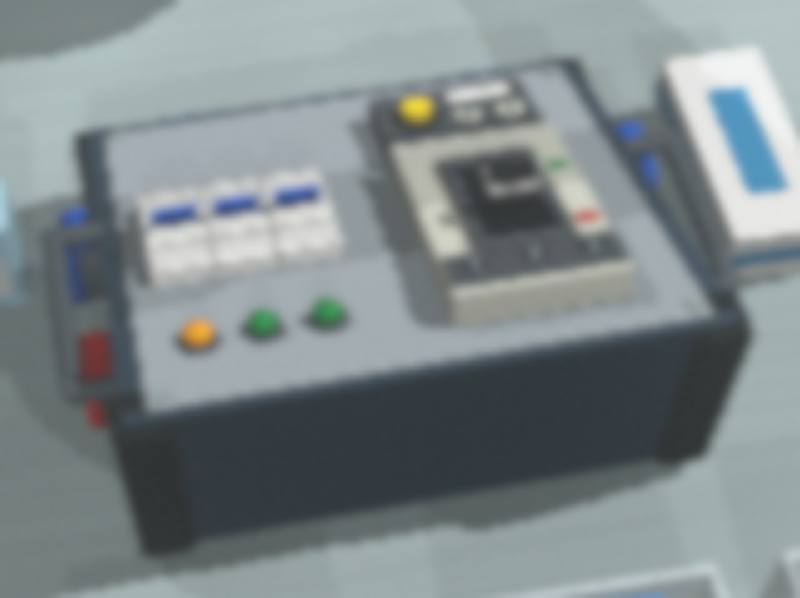

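```bash
cat >> h.py <<'E'
def yel(im):
    h=cv2.cvtColor(im,cv2.COLOR_RGB2HSV);m=cv2.inRange(h,(22,120,60),(35,255,255))
    n,l,st,ce=cv2.connectedComponentsWithStats(m);return sorted([(int(st[i,4]),ce[i].round(2).tolist(),st[i,:4].tolist()) for i in range(1,n)],reverse=True)[:3]
E
python3 - <<'E'
from h import *
t=load('top1');s=load('scene1')
a=yel(t['im'][120:230,195:325]);b=yel(s['im'][165:295,190:350]);print(a,b)
p,e=tri((t,*(np.array(a[0][1])+[195,120])),(s,*(np.array(b[0][1])+[190,165])));print(p,e)
c=lambda x,y,z:onz(t,195+(x+.5)/6-.5,120+(y+.5)/5.4-.5,z)
for k in [(118,83,.197),(618,80,.197),(134,497,.087),(622,490,.087)]:print(c(*k))
# lower edge of block
for k in[(197,441,.13),(356,441,.13)]:print(c(*k))
print(onz(t,*(np.array(a[0][1])+[195,120]),.145))
E
```

```text
[(32, [51.34, 74.0], [49, 71, 6, 7])] [(30, [83.0, 23.5], [80, 21, 7, 6])]
[0.48964388 0.07168237 0.14077526] [np.float64(0.7), np.float64(0.7)]
[0.71358443 0.19853656 0.197     ]
[ 0.71930325 -0.12758625  0.197     ]
[0.42261492 0.19307163 0.087     ]
[ 0.43262999 -0.13947185  0.087     ]
[0.46074933 0.14661811 0.13      ]
[0.46219923 0.04068216 0.13      ]
[0.48893428 0.07070391 0.145     ]
```

```bash
cat > to.py <<'E'
import sys;from h import *
s=arm.state();p=np.array([float(x) for x in sys.argv[1:4]])
print('now',s['ee_pos'].round(4),'t',s['t'],'F',s['force'].round(1),'yaw',np.degrees(np.arctan2(s['ee_rot'][1,0],s['ee_rot'][0,0])).round(2),'shift mm',(1e3*s['ee_rot'].T@(p-s['ee_pos'])).round(1))
E
python3 to.py .231 -.498 .36;python3 to.py .45 .07 .36
```

```text
now [ 0.2316 -0.4986  0.2309] t 0.25 F [ 0.5  0.4 -0.1] yaw 24.91 shift mm [  -0.3   -0.9 -129.1]
now [ 0.2316 -0.4986  0.2309] t 0.25 F [ 0.5  0.4 -0.1] yaw 24.91 shift mm [ 437.6 -423.8 -128.7]
```

Emit:
apply_moves(series=[0, 0, -40, 0, 0, 0, -80, 0, 0, 0, -120, 0, 20, -20, -130, 0, 45, -43, -130, 0.5, 72, -70, -130, 1, 99, -96, -130, 1.5, 126, -122, -130, 2, 153, -148, -130, 2.5, 180, -174, -130, 3], grip=-1, grip_force=40)

```text
t: 1.08
ee_pos: [0.3218, -0.2635, 0.3613]
ee_rot: [[0.986, 0.169, 0.0], [0.169, -0.986, -0.0], [0.0, 0.0, -1.0]]
force: [1.0, 0.7, 0.7]
gripper_width: 0.0002
```

```bash
python3 to.py .45 .07 .36
```

```text
now [ 0.3218 -0.2635  0.3613] t 1.0833 F [1.  0.7 0.7] yaw 9.75 shift mm [ 182.8 -306.9    1.3]
```

Emit:
apply_moves(series=[18, -31, 0, 0.3, 37, -62, 0, 0.6, 56, -93, 0, 0.9, 75, -124, 0, 1.2, 94, -155, 0, 1.5, 113, -186, 0, 1.65, 132, -218, 0, 1.65, 151, -250, 0, 1.65, 170, -281, 0, 1.65, 183, -307, 0, 1.65])

```text
t: 1.92
ee_pos: [0.4497, 0.0712, 0.3612]
ee_rot: [[1.0, 0.03, 0.001], [0.03, -1.0, 0.0], [0.001, -0.0, -1.0]]
force: [0.6, -0.1, -0.8]
gripper_width: 0.0003
```

Run:
```python
from h import *
s=arm.state();print(s['ee_pos'],s['dq'].round(3))
c=snap('wrist','w1.png');print(yel(c['im']))
```

```text
[0.44968898 0.07115244 0.36123991] [ 0.746  0.274  0.299  0.031 -0.014  0.737]
[(350, [250.17, 129.62], [240, 119, 21, 22])]
```

View pics/w1.png

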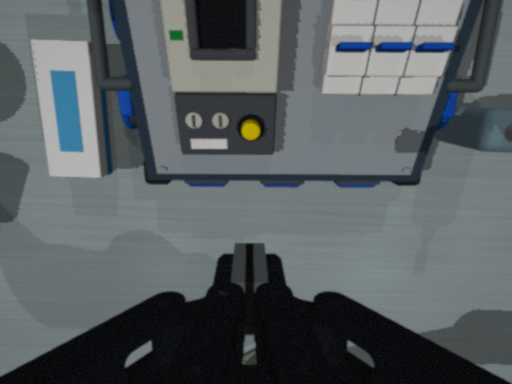

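The wrist view shows the yellow button at (250,130), the lever slot at the top around (222,25), and the blue toggles to the right at row 45. Next I'll take settled views from two positions.

Emit:
apply_moves(series=[0, 0, 0, 0, 0, 0, 0, 0])

```text
t: 2.13
ee_pos: [0.4488, 0.0691, 0.361]
ee_rot: [[1.0, 0.031, -0.001], [0.031, -1.0, -0.0], [-0.001, 0.0, -1.0]]
force: [-0.6, -0.6, -0.1]
gripper_width: 0.0002
```

Run:
```python
from h import *
s=arm.state();print(s['ee_pos'],s['dq'].round(3))
c=snap('wrist','w2.png');print(yel(c['im']))
```

```text
[0.44883147 0.06905821 0.3610168 ] [-0.036 -0.013 -0.008 -0.001 -0.001 -0.001]
[(350, [248.06, 128.52], [238, 118, 21, 22])]
```

Emit:
apply_moves(series=[35, -10, 0, 0, 70, -20, 0, 0, 70, -20, 0, 0, 70, -20, 0, 0])

```text
t: 2.52
ee_pos: [0.5193, 0.0882, 0.3601]
ee_rot: [[1.0, 0.029, -0.002], [0.029, -1.0, 0.001], [-0.002, -0.001, -1.0]]
force: [0.6, 0.1, -0.3]
gripper_width: 0.0001
```

Run:
```python
from h import *
s=arm.state();print(s['ee_pos'],s['dq'].round(3))
c=snap('wrist','w3.png');y=yel(c['im']);print(y)
b=load('w2');yb=yel(b['im']);t=load('top1')
print(tri((b,*yb[0][1]),(c,*y[0][1])))
```

```text
[0.51928445 0.0882134  0.36005515] [-0.002 -0.049 -0.036  0.018 -0.003  0.002]
[(306, [263.68, 193.12], [254, 184, 20, 19])]
(array([0.49121396, 0.07298681, 0.14093681]), [np.float64(0.0), np.float64(0.0)])
```

View pics/w3.png

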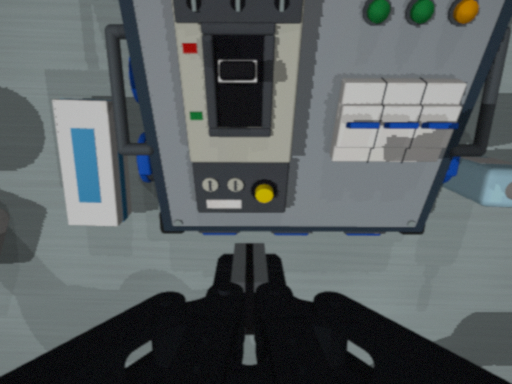

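The lever end shows as a white rectangular band at (218–258, 58–83). I'll take a second view from farther ahead to triangulate it.

Emit:
apply_moves(series=[30, -5, 0, 0, 60, -10, 0, 0, 60, -10, 0, 0, 60, -10, 0, 0])

```text
t: 2.9
ee_pos: [0.5781, 0.0957, 0.3609]
ee_rot: [[0.999, 0.037, -0.001], [0.037, -0.999, 0.004], [-0.001, -0.005, -1.0]]
force: [-1.3, -0.4, -0.4]
gripper_width: 0.0
```

Run:
```python
from h import *
s=arm.state();print(s['ee_pos'],s['dq'].round(3))
c=snap('wrist','w4.png')
b=load('w3')
i=np.hstack([cv2.resize(b['im'][20:150,170:310],None,fx=2.8,fy=4,interpolation=2)[:560],cv2.resize(c['im'][60:190,170:310],None,fx=2.8,fy=4,interpolation=2)])
cv2.imwrite('pics/cmp.png',i[:,:,::-1]);print(i.shape)
```

```text
[0.57810511 0.09565645 0.36091079] [ 0.005 -0.04  -0.031  0.011  0.002 -0.   ]
(520, 784, 3)
```

View pics/w4.png

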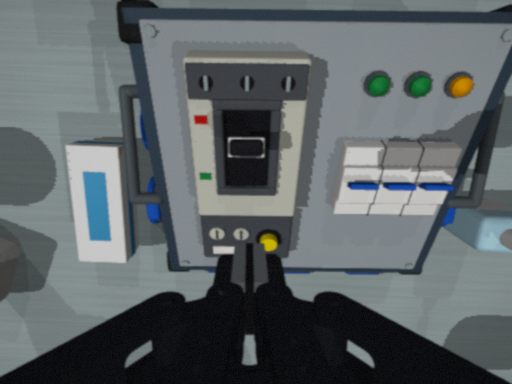

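View pics/cmp.png

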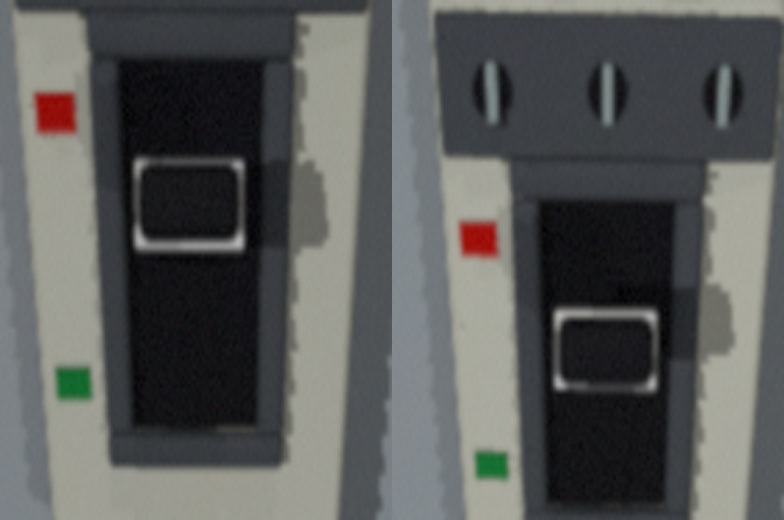

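Run:
```python
from h import *
b=load('w3');c=load('w4')
B=lambda x,y:(b,170+(x+.5)/2.8-.5,20+(y+.5)/4-.5)
C=lambda x,y:(c,170+(x-392+.5)/2.8-.5,60+(y+.5)/4-.5)
for n,p,q in [('tip ul',(134,157),(553,308)),('tip ur',(245,157),(658,308)),('tip ll',(134,251),(553,390)),('tip lr',(245,251),(658,390)),('tip c',(189.5,204),(605.5,349)),('red',(57,113),(479,240)),('green',(74,383),(492,465)),('rim top L',(88,14),(511,162)),('rim top R',(295,14),(705,162))]:
    r,e=tri(B(*p),C(*q));print(n,r.round(4),e)
m=[]
for f,l,h in(('red',(0,150,80),(8,255,255)),('green',(50,120,50),(85,255,255))):
    P=[]
    for w,off in((b,(0,0)),(c,(0,0))):
        hh=cv2.inRange(cv2.cvtColor(w['im'],cv2.COLOR_RGB2HSV),l,h);hh[:,250:]=0;hh[:,:180]=0
        n,_,st,ce=cv2.connectedComponentsWithStats(hh);k=1+np.argmax(st[1:,4]);P.append((w,*ce[k]))
    print(f,tri(*P))
```

```text
tip ul [0.6206 0.1172 0.2248] [np.float64(0.2), np.float64(0.2)]
tip ur [0.6216 0.0867 0.2237] [np.float64(0.0), np.float64(0.0)]
tip ll [0.6036 0.1171 0.2243] [np.float64(0.1), np.float64(0.1)]
tip lr [0.6046 0.0859 0.2232] [np.float64(0.1), np.float64(0.1)]
tip c [0.6127 0.1017 0.224 ] [np.float64(0.0), np.float64(0.0)]
red [0.6314 0.143  0.1953] [np.float64(0.2), np.float64(0.2)]
green [0.5753 0.1417 0.1746] [np.float64(0.0), np.float64(0.0)]
rim top L [0.6486 0.1319 0.2053] [np.float64(0.0), np.float64(0.0)]
rim top R [0.6507 0.0729 0.2029] [np.float64(0.0), np.float64(0.0)]
red (array([0.63157524, 0.14353177, 0.19352276]), [np.float64(0.1), np.float64(0.1)])
green (array([0.57517348, 0.14181917, 0.17466253]), [np.float64(0.0), np.float64(0.0)])
```

```bash
python3 to.py .4815 .0728 .200
```

```text
now [0.5774 0.0958 0.3614] t 2.95 F [ 0.1 -0.1  0.2] yaw 2.12 shift mm [-96.5  20.2 161.4]
```

Emit:
apply_moves(series=[-32, 7, 10, 0, -64, 14, 30, 0, -96, 20, 60, 0, -96, 20, 95, 0, -96, 20, 125, 0, -96, 20, 150, 0, -96, 20, 162, 0, -96, 20, 162, 0, -96, 20, 162, 0, -96, 20, 162, 0])

```text
t: 3.78
ee_pos: [0.4834, 0.0736, 0.2009]
ee_rot: [[0.999, 0.038, 0.002], [0.038, -0.999, 0.005], [0.002, -0.005, -1.0]]
force: [0.1, -0.4, -0.8]
gripper_width: 0.0003
```

```bash
python3 to.py .4815 .0728 .155
python3 - <<'E'
from h import *
c=snap('wrist','w5.png');s=snap('scene','s5.png')
cv2.imwrite('pics/s5c.png',cv2.resize(s['im'][140:260,200:350,::-1],None,fx=5,fy=5,interpolation=2))
E
```

```text
now [0.4834 0.0736 0.2009] t 3.7833 F [ 0.1 -0.4 -0.8] yaw 2.18 shift mm [-2.1  1.  45.9]
```

View pics/w5.png

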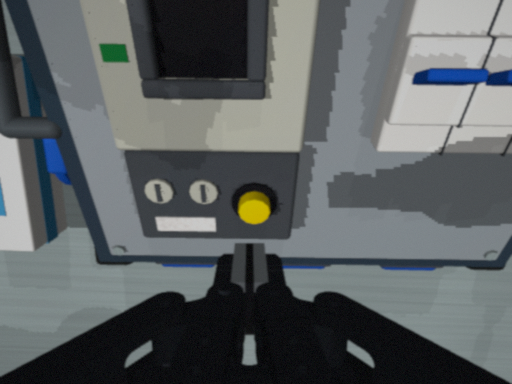

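View pics/s5c.png

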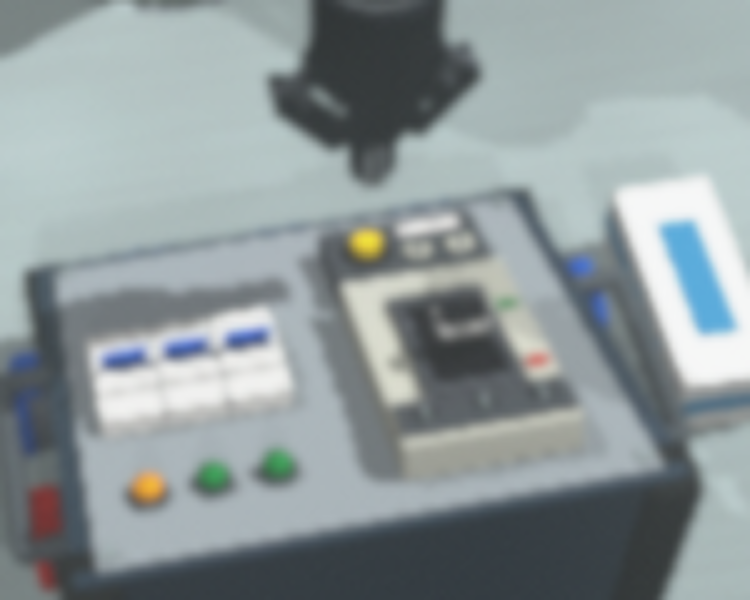

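Run:
```python
from h import *
a=load('w2');b=load('w5');c=load('w3')
for w in(a,c,b):
    y=yel(w['im']);print(y[0])
    h=cv2.cvtColor(w['im'],cv2.COLOR_RGB2HSV);v=h[:,:,2];m=(cv2.inRange(h,(22,120,190),(35,255,255)))
    n,l,st,ce=cv2.connectedComponentsWithStats(m);k=1+np.argmax(st[1:,4]);print(' bright',st[k],ce[k]);w['b']=ce[k];w['y']=y[0][1]
print(tri((a,*a['b']),(b,*b['b'])),tri((c,*c['b']),(b,*b['b'])))
print(tri((a,*a['y']),(b,*b['y'])))
```

```text
(350, [248.06, 128.52], [238, 118, 21, 22])Traceback (most recent call last):
  File "<stdin>", line 6, in <module>
    return _wrapfunc(a, 'argmax', axis=axis, out=out, **kwds)
    return bound(*args, **kwds)
ValueError: attempt to get argmax of an empty sequence
```

Run:
```python
from h import *
b=load('w5')
cv2.imwrite('pics/b.png',cv2.resize(b['im'][180:265,205:305,::-1],None,fx=6,fy=6,interpolation=2))
a=load('w2');print(yel(b['im'])[0],tri((a,*yel(a['im'])[0][1]),(b,*yel(b['im'])[0][1])))
print(proj(b,[.491,.0728,.144]))
```

```text
(908, [253.64, 207.38], [237, 191, 34, 34]) (array([0.49127591, 0.07297289, 0.14161076]), [np.float64(0.0), np.float64(0.0)])
[253.92412113 208.9948675 ]
```

View pics/b.png

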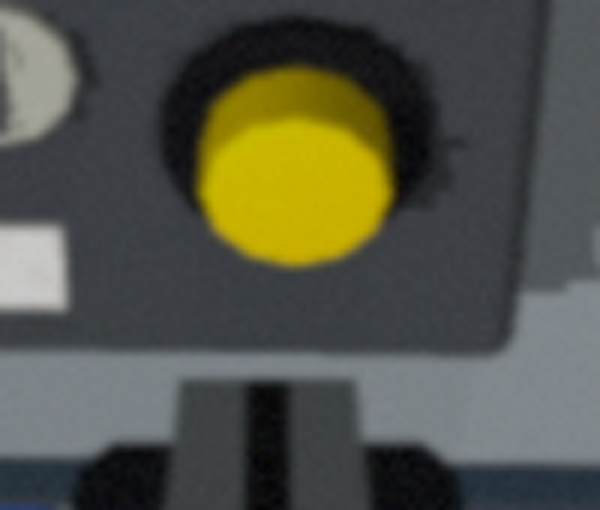

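Run:
```python
from h import *
b=load('w5');o,d=ray(b,254.2,212.1)
f=b['R'][:,2]
for D in(.202,.205,.208):print(D,o+d*D/(d@f))
print(onz(b,254.2,212.1,.144),onz(b,254.2,212.1,.147))
```

```text
0.202 [0.49202145 0.07275889 0.15299614]
0.205 [0.49105499 0.07269065 0.15015392]
0.208 [0.49008853 0.07262241 0.1473117 ]
[0.48896243 0.0725429  0.144     ] [0.48998254 0.07261493 0.147     ]
```

Emit:
apply_moves(series=[-3, 1, 20, 0, -3, 1, 40, 0, -3, 1, 45, 0, -3, 1, 45, 0, -3, 1, 45, 0])

```text
t: 4.3
ee_pos: [0.4806, 0.0729, 0.155]
ee_rot: [[0.999, 0.038, 0.0], [0.038, -0.999, 0.005], [0.001, -0.005, -1.0]]
force: [-0.1, 0.4, -0.6]
gripper_width: -0.0002
```

```bash
python3 to.py .480 .0726 .146
```

```text
now [0.4806 0.0729 0.155 ] t 4.3 F [-0.1  0.4 -0.6] yaw 2.2 shift mm [-0.6  0.3  9. ]
```

Emit:
apply_moves(series=[-1, 0, 3, 0, -1, 0, 6, 0, -0.5, 0, 8, 0, 0, 0, 9, 0, 0, 0, 9, 0, 0, 0, 9, 0])

```text
t: 4.8
ee_pos: [0.4803, 0.073, 0.1453]
ee_rot: [[0.999, 0.038, -0.0], [0.038, -0.999, 0.005], [0.0, -0.005, -1.0]]
force: [-1.2, -0.4, 0.3]
gripper_width: 0.0002
```

Emit:
apply_moves(series=[0.3, 0, 1, 0, 0.7, 0, 2, 0, 1, 0, 3, 0, 1, 0, 3, 0, 1, 0, 3, 0])

```text
t: 5.22
ee_pos: [0.4812, 0.073, 0.143]
ee_rot: [[0.999, 0.038, 0.0], [0.038, -0.999, 0.005], [0.0, -0.005, -1.0]]
force: [-2.4, -0.3, 9.1]
gripper_width: -0.0002
```

Emit:
apply_moves(series=[0.3, 0, 1, 0, 0.7, 0, 2, 0, 1, 0, 3, 0, 1, 0, 3, 0, 1, 0, 3, 0])

```text
t: 5.63
ee_pos: [0.4823, 0.073, 0.1399]
ee_rot: [[0.999, 0.038, 0.0], [0.038, -0.999, 0.005], [0.001, -0.005, -1.0]]
force: [-2.0, -0.7, 8.0]
gripper_width: 0.0004
```

Emit:
apply_moves(series=[0.2, 0, 0.7, 0, 0.5, 0, 1.5, 0, 0.5, 0, 1.5, 0, 0.5, 0, 1.5, 0])

```text
t: 5.97
ee_pos: [0.4827, 0.073, 0.1389]
ee_rot: [[0.999, 0.038, 0.0], [0.038, -0.999, 0.004], [0.001, -0.004, -1.0]]
force: [-4.4, -0.9, 11.3]
gripper_width: 0.0001
```

Run:
```python
from h import *
c=snap('wrist','w6.png')
cv2.imwrite('pics/w6c.png',cv2.resize(c['im'][0:260,80:380,::-1],None,fx=2.2,fy=2.2,interpolation=2))
```

```text
(no output)
```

View pics/w6c.png

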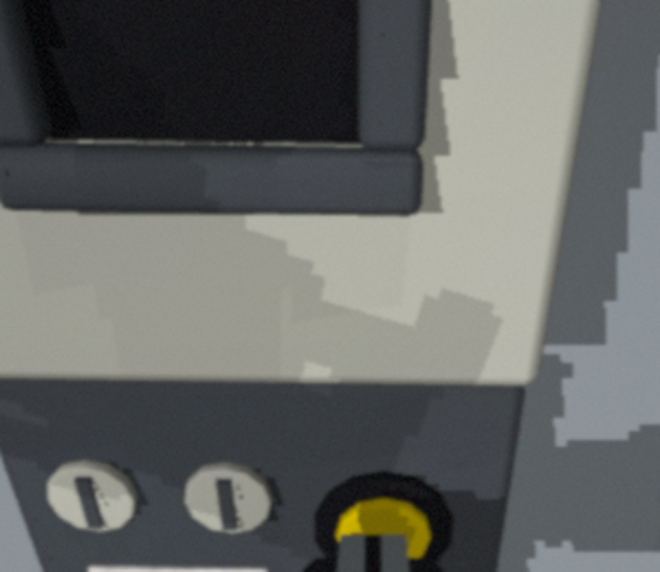

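Run:
```python
from h import *
s=snap('scene','s6.png');o=load('s5')
cv2.imwrite('pics/s6c.png',np.hstack([cv2.resize(x['im'][180:250,260:330,::-1],None,fx=5.5,fy=5.5,interpolation=2) for x in(o,s)]))
print(arm.state()['t'],arm.state()['ee_pos'],arm.state()['force'])
```

```text
6.0667 [0.48262986 0.07303084 0.1389078 ] [-4.9967446   0.65216982 12.34321562]
```

View pics/s6c.png

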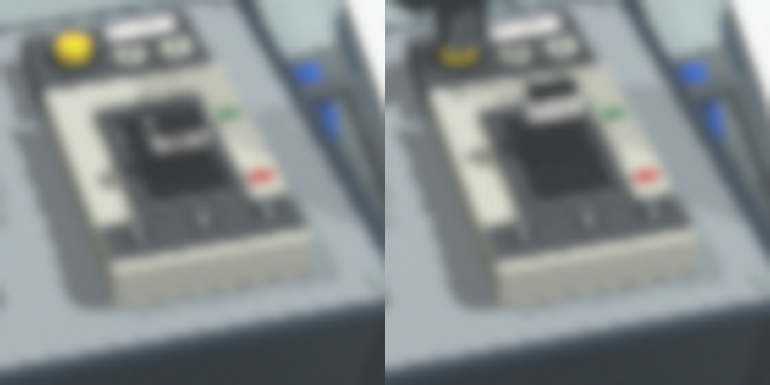

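The lever has tripped: in the right-hand view its band has moved down towards the button. Now I let go and rise.

Emit:
apply_moves(series=[-2, 0, -6, 0, -4, 0, -15, 0, -6, 0, -45, 0, -6, 0, -85, 0, -6, 0, -125, 0, -6, 0, -160, 0, -6, 0, -160, 0, -6, 0, -160, 0])

```text
t: 6.73
ee_pos: [0.4781, 0.0721, 0.3004]
ee_rot: [[0.999, 0.038, 0.005], [0.038, -0.999, 0.005], [0.005, -0.005, -1.0]]
force: [0.1, -0.1, 0.0]
gripper_width: 0.0001
```

```bash
python3 to.py .630 .1015 .265
python3 - <<'E'
from h import *
c=snap('wrist','w7.png')
E
```

```text
now [0.4781 0.0721 0.3004] t 6.7333 F [ 0.1 -0.1  0. ] yaw 2.2 shift mm [152.7 -23.4  36.3]
```

View pics/w7.png

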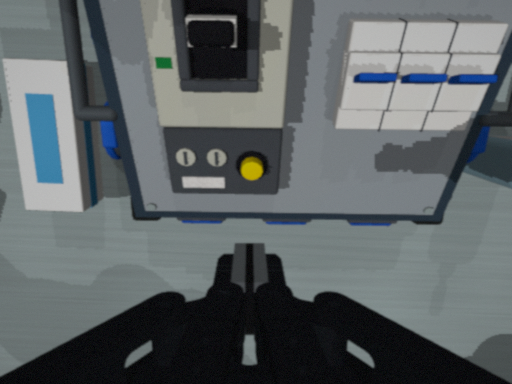

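The lever stands half-way, with its end at (212,32), and the button is out at (252,168). I'll check this against the prediction, then go behind the lever.

Run:
```python
from h import *
b=load('w7')
for p in[(.589,.101,.227),(.589,.101,.221)]:print(proj(b,p))
print(onz(b,212,33,.227))
```

```text
[210.23933317  30.73469721]
[211.38539688  32.68021555]
[0.58783019 0.09996259 0.227     ]
```

Emit:
apply_moves(series=[20, -3, 0, 0, 50, -7, 0, 0, 85, -13, 0, 0, 120, -19, 0, 0, 145, -23, 0, 0, 153, -24, 0, 0, 153, -24, 10, 0, 153, -24, 30, 0, 153, -24, 30, 0, 153, -24, 30, 0])

```text
t: 7.62
ee_pos: [0.6263, 0.1005, 0.2654]
ee_rot: [[0.999, 0.041, -0.006], [0.041, -0.999, 0.006], [-0.006, -0.006, -1.0]]
force: [0.9, -0.7, 0.2]
gripper_width: -0.0002
```

```bash
python3 to.py .630 .1015 .214;python3 - <<'E'
from h import *
c=snap('wrist','w8.png')
E
```

```text
now [0.6263 0.1005 0.2654] t 7.6167 F [ 0.9 -0.7  0.2] yaw 2.35 shift mm [ 4.  -0.6 51.4]
```

View pics/w8.png

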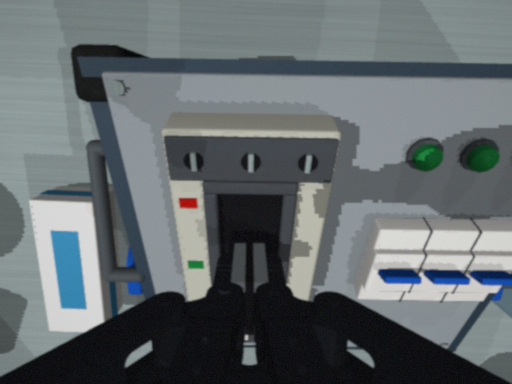

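Emit:
apply_moves(series=[2, 0, 15, 0, 2, 0, 35, 0, 2, 0, 48, 0, 2, 0, 52, 0, 2, 0, 52, 0])

```text
t: 8.08
ee_pos: [0.6299, 0.101, 0.2156]
ee_rot: [[0.999, 0.041, -0.002], [0.041, -0.999, 0.006], [-0.001, -0.006, -1.0]]
force: [-0.7, -0.6, 0.8]
gripper_width: 0.0002
```

Emit:
apply_moves(series=[-5, 0, 0, 0, -10, 0, 0, 0, -15, 0, 0, 0, -20, 0, 0, 0, -24, 0, 0, 0, -24, 0, 0, 0])

```text
t: 8.58
ee_pos: [0.6061, 0.1001, 0.2164]
ee_rot: [[0.999, 0.041, 0.0], [0.041, -0.999, 0.006], [0.001, -0.006, -1.0]]
force: [0.4, -0.4, 0.1]
gripper_width: 0.0003
```

Emit:
apply_moves(series=[-3, 0, 1, 0, -6, 0, 2, 0, -9, 0, 3, 0, -11, 0, 4, 0, -11, 0, 4, 0, -11, 0, 4, 0])

```text
t: 9.08
ee_pos: [0.5954, 0.0996, 0.2116]
ee_rot: [[0.999, 0.041, -0.001], [0.041, -0.999, 0.006], [-0.001, -0.006, -1.0]]
force: [-0.5, 0.7, 1.5]
gripper_width: 0.0003
```

Emit:
apply_moves(series=[-2, 0, 0, 0, -4, 0, 0, 0, -4, 0, 0, 0, -4, 0, 0, 0])

```text
t: 9.42
ee_pos: [0.5916, 0.0993, 0.2117]
ee_rot: [[0.999, 0.041, -0.001], [0.041, -0.999, 0.006], [-0.0, -0.006, -1.0]]
force: [-0.4, -0.1, 1.3]
gripper_width: 0.0001
```

Emit:
apply_moves(series=[-2, 0, 0, 0, -4, 0, 0, 0, -4, 0, 0, 0, -4, 0, 0, 0])

```text
t: 9.75
ee_pos: [0.5874, 0.0992, 0.2118]
ee_rot: [[0.999, 0.041, -0.001], [0.041, -0.999, 0.006], [-0.0, -0.006, -1.0]]
force: [0.8, 0.2, 0.6]
gripper_width: 0.0
```

Run:
```python
from h import *
print(arm.state()['force'])
s=snap('scene','s8.png');t=snap('top','t8.png');o=load('s6')
cv2.imwrite('pics/s8c.png',np.hstack([cv2.resize(x['im'][180:250,260:330,::-1],None,fx=5.5,fy=5.5,interpolation=2) for x in(o,s)]))
```

```text
[0.75850249 0.19168789 0.59439308]
```

View pics/s8c.png

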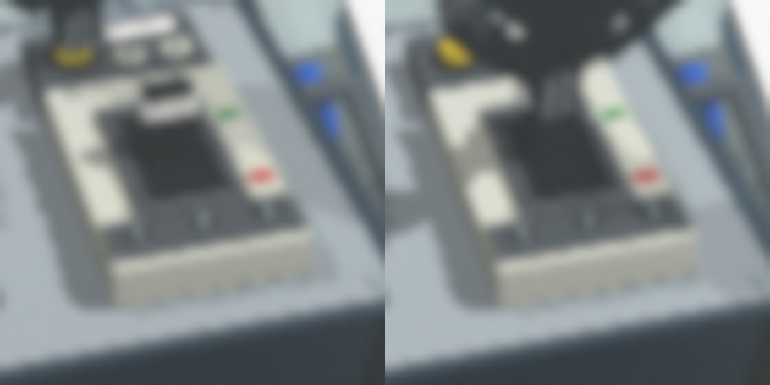

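Emit:
apply_moves(series=[-2, 0, 0, 0, -4, 0, 0, 0, -4, 0, 0, 0, -4, 0, 0, 0])

```text
t: 10.18
ee_pos: [0.5841, 0.0991, 0.2121]
ee_rot: [[0.999, 0.041, 0.001], [0.041, -0.999, 0.006], [0.001, -0.006, -1.0]]
force: [3.0, -0.0, 1.3]
gripper_width: -0.0002
```

Emit:
apply_moves(series=[-1.5, 0, 0, 0, -3, 0, 0, 0, -3, 0, 0, 0, -3, 0, 0, 0])

```text
t: 10.52
ee_pos: [0.583, 0.099, 0.2129]
ee_rot: [[0.999, 0.041, 0.005], [0.041, -0.999, 0.006], [0.005, -0.006, -1.0]]
force: [6.1, 0.7, 1.9]
gripper_width: 0.0005
```

Emit:
apply_moves(series=[-1, 0, 0, 0, -2.5, 0, 0, 0, -2.5, 0, 0, 0, -2.5, 0, 0, 0])

```text
t: 10.85
ee_pos: [0.5822, 0.0989, 0.2137]
ee_rot: [[0.999, 0.041, 0.008], [0.041, -0.999, 0.006], [0.009, -0.006, -1.0]]
force: [9.3, 0.7, 3.0]
gripper_width: 0.0
```

Run:
```python
from h import *
print(arm.state()['force'],arm.state()['ee_pos'])
c=snap('wrist','w9.png')
```

```text
[9.31770409 0.72989309 2.95640962] [0.58223112 0.09893186 0.21368372]
```

View pics/w9.png

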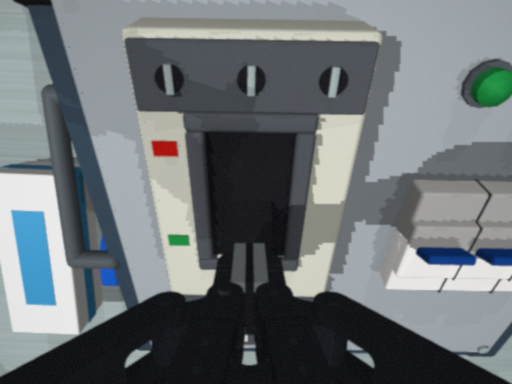

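A firm stop at 9 N, so the lever should be fully down. I'll back off, rise and look.

Emit:
apply_moves(series=[6, 0, 0, 0, 10, 0, -10, 0, 10, 0, -40, 0, 10, 0, -75, 0, 0, 0, -85, 0, -30, 0, -85, 0, -65, 0, -85, 0, -95, 0, -85, 0, -95, 0, -85, 0, -95, 0, -85, 0])

```text
t: 11.73
ee_pos: [0.4811, 0.0946, 0.2966]
ee_rot: [[0.999, 0.041, -0.002], [0.041, -0.999, 0.006], [-0.002, -0.006, -1.0]]
force: [0.1, -0.2, 0.3]
gripper_width: -0.0001
```

Run:
```python
from h import *
c=snap('wrist','w10.png')
for p in[(.589,.101,.227),(.567,.1005,.213)]:print(proj(c,p))
print(arm.state()['ee_pos'],arm.state()['t'])
```

```text
[249.09514239  35.51464508]
[248.61000757  77.48351493]
[0.48268539 0.09452883 0.2967849 ] 11.7833
```

View pics/w10.png

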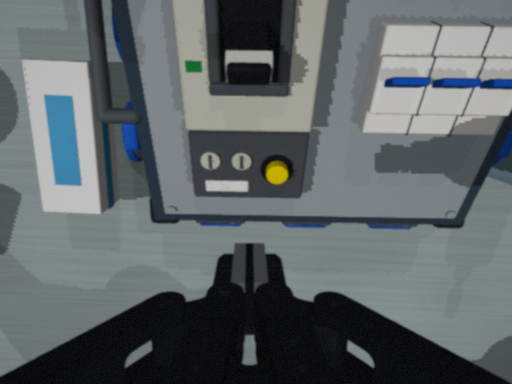

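The lever's end is at (249,73), close to the (249,77) predicted for right down, and it stays there. Now the finger goes in front of and below the tip.

Emit:
apply_moves(series=[25, -2, 0, 0, 47, -5, 20, 0, 47, -5, 50, 0, 47, -5, 80, 0, 47, -5, 100, 0, 47, -5, 108, 0, 47, -5, 108, 0, 47, -5, 108, 0])

```text
t: 12.45
ee_pos: [0.5309, 0.0994, 0.189]
ee_rot: [[0.999, 0.045, -0.001], [0.045, -0.999, 0.008], [-0.0, -0.008, -1.0]]
force: [0.3, -0.0, -0.1]
gripper_width: 0.0
```

```bash
python3 to.py .555 .1005 .19;python3 - <<'E'
from h import *
c=snap('wrist','w11.png')
E
```

```text
now [0.5309 0.0994 0.189 ] t 12.45 F [ 0.3 -0.  -0.1] yaw 2.57 shift mm [24.2  0.  -1. ]
```

View pics/w11.png

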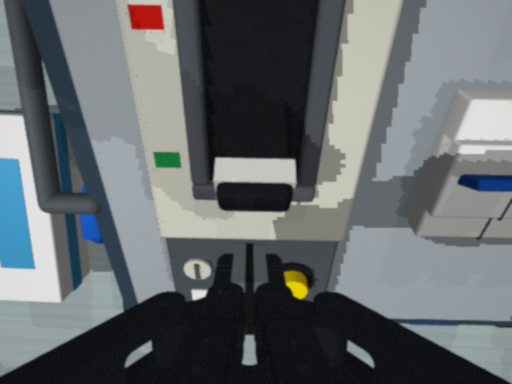

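Emit:
apply_moves(series=[4, 1, 0, 0, 8, 1, 0, 0, 12, 1, 0, 0, 16, 1, 0, 0, 20, 1, -1, 0, 24, 1, -2, 0, 28, 1, -3, 0, 32, 1, -4, 0, 32, 1, -4, 0])

```text
t: 13.25
ee_pos: [0.5622, 0.0999, 0.1932]
ee_rot: [[0.999, 0.045, -0.001], [0.045, -0.999, 0.008], [-0.001, -0.008, -1.0]]
force: [-2.8, 0.5, 1.5]
gripper_width: -0.0001
```

Emit:
apply_moves(series=[3, 0, -1, 0, 6, 0, -2.5, 0, 9, 0, -4, 0, 12, 0, -5, 0, 15, 0, -6.5, 0, 18, 0, -8, 0, 20, 0, -9, 0, 20, 0, -9, 0])

```text
t: 13.92
ee_pos: [0.583, 0.1007, 0.2016]
ee_rot: [[0.999, 0.045, 0.0], [0.045, -0.999, 0.008], [0.001, -0.008, -1.0]]
force: [-1.5, -1.6, -1.0]
gripper_width: -0.0001
```

Emit:
apply_moves(series=[2, 0, -1, 0, 4, 0, -2, 0, 6, 0, -3, 0, 8, 0, -3.5, 0, 9, 0, -4, 0, 9, 0, -4, 0, 9, 0, -4, 0])

```text
t: 14.5
ee_pos: [0.5917, 0.1011, 0.2061]
ee_rot: [[0.999, 0.045, 0.001], [0.045, -0.999, 0.008], [0.001, -0.008, -1.0]]
force: [-0.1, 0.5, -0.6]
gripper_width: -0.0
```

Emit:
apply_moves(series=[1, 0, 0, 0, 2, 0, 0, 0, 3, 0, 0, 0, 3, 0, 0, 0, 3, 0, 0, 0])

```text
t: 14.92
ee_pos: [0.5941, 0.1012, 0.2059]
ee_rot: [[0.999, 0.045, -0.0], [0.045, -0.999, 0.008], [-0.0, -0.008, -1.0]]
force: [-2.4, 0.7, 1.1]
gripper_width: -0.0002
```

Emit:
apply_moves(series=[1, 0, 0, 0, 2, 0, 0, 0, 3, 0, 0, 0, 3, 0, 0, 0, 3, 0, 0, 0])

```text
t: 15.33
ee_pos: [0.5971, 0.1013, 0.2059]
ee_rot: [[0.999, 0.045, -0.001], [0.045, -0.999, 0.008], [-0.0, -0.008, -1.0]]
force: [-2.4, -0.5, 3.1]
gripper_width: -0.0002
```

Emit:
apply_moves(series=[1, 0, 0, 0, 2, 0, 0, 0, 3, 0, 0, 0, 3, 0, 0, 0, 3, 0, 0, 0])

```text
t: 15.75
ee_pos: [0.5974, 0.1013, 0.2058]
ee_rot: [[0.999, 0.045, -0.006], [0.045, -0.999, 0.007], [-0.005, -0.008, -1.0]]
force: [-11.4, -1.4, 8.2]
gripper_width: -0.0001
```

It stopped at x = 0.597, where the upper stop was predicted (0.598). I'll back off and look.

Emit:
apply_moves(series=[-5, 0, 0, 0, -15, 0, 0, 0, -30, 0, -10, 0, -50, 0, -40, 0, -70, 0, -75, 0, -95, 0, -95, 0, -110, 0, -95, 0, -110, 0, -95, 0, -110, 0, -95, 0])

```text
t: 16.5
ee_pos: [0.4909, 0.0958, 0.3013]
ee_rot: [[0.999, 0.045, 0.002], [0.045, -0.999, 0.008], [0.003, -0.008, -1.0]]
force: [-0.0, 0.1, -0.5]
gripper_width: -0.0001
```

Run:
```python
from h import *
c=snap('wrist','w12.png')
for p in[(.6127,.1017,.224),(.6127,.1017,.230),(.589,.101,.227)]:print(proj(c,p))
s=snap('scene','s12.png');o=load('scene1')
cv2.imwrite('pics/s12c.png',np.hstack([cv2.resize(x['im'][180:250,260:330,::-1],None,fx=5.5,fy=5.5,interpolation=2) for x in(o,s)]))
```

```text
[252.1690527   12.69329828]
[252.17482857  10.12800029]
[251.48566871  55.70127162]
```

View pics/w12.png

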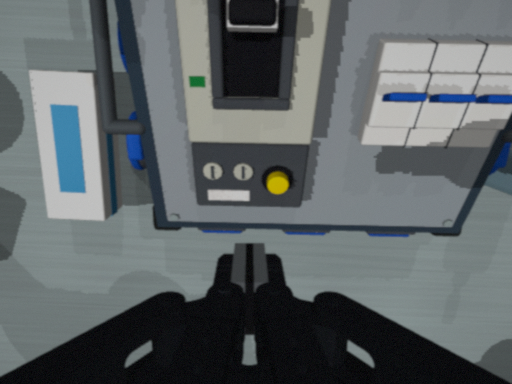

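View pics/s12c.png

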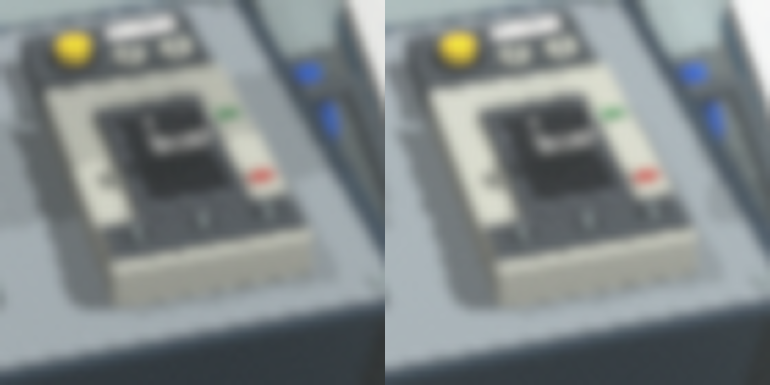

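The lever stays up exactly as in the first picture, with its band at the same place. The button is out and the toggles are unchanged, so I'm handing in.

Run:
```python
from bench import arm
print(arm.state()['force'],arm.state()['dq'].round(3));print(arm.sign_off())
```

```text
[ 0.94488163 -0.56024459 -0.93723511] [-0.     0.017  0.002  0.007  0.001 -0.   ]
the job is handed in; nothing more can be done
None
```

The trip test is done and handed in at about 16.6 s. `sign_off` gives no verdict, so I judged every step from camera pictures and force readings.

- **Trip:** I pressed the yellow button with the shut fingers, about 6 mm in along its axis at 10 to 13 N. The scene camera showed the lever drop to half-way. After I let go, the wrist camera showed the button back out.
- **Re-arm:** I pushed the lever down from behind until it met a firm stop at about 9 N. It stayed there when I backed off. Its end was about 4 pixels from the right-down position I predicted; half-way would have been about 40 pixels off.
- **Lift:** I pushed it up from in front until it met the upper stop at about 14 N, within 1 mm of where I predicted. After I let go, it stood in the same place as in the first scene picture.

In the last pictures the button is out and the blue toggles are still up. I saw no contact with the swab box or gel bottle; I didn't check the other loose items again. The fingers were well clear of the unit.

One measurement disagreed: the lever tip came out about 34 mm above the breaker face, against the 38 to 46 mm given. I took that to be the white band, a little below the tip, and used the given height. The stops I then met agreed with it.

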